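# Centre the wobbly pot on the scale pan and tare

### The job

The small blue pot stands near the edge of the kitchen scale's pan: push it to the middle of the pan with light taps of the fingertips, never taking it between the fingers, lifting it, toppling it or knocking it off. Once it stands free and upright in the middle, press the orange tare button on the scale's console all the way down and let it go, leaving the other things where they are.

Things in the scene. Friction and masses are not known exactly. Their poses are not given: they have to be found in the camera images.
- pot: loose round blue ceramic pot, about 0.15 kg, open on top, 60 mm tall, standing on the scale's pan. Origin: centre of its underside, z up its axis. Narrow foot 35 mm across; widest at the belly, 60 mm across from 20 to 27 mm above the underside; neck 47 mm, mouth 50 mm. It slides when pushed at the belly or lower with about 1 N, and stops when the push stops; it topples when pushed near the mouth
- pot_belly (a point): point on the pot's axis at the middle of its belly, 24 mm above its underside
- pan_centre (a point): centre of the top face of the scale's round, flat, rimless white pan, 120 mm across, 46 mm above the table; a thin black ring 75 mm across is printed round the centre. Axes of the scale: -x towards its console, z up. The scale does not move. Its grey body under the pan is 28 mm high, and reaches 72 mm from the pan's axis to the back, 142 mm to the front (console) and 80 mm to either side
- tare (a joint): travel of the tare button, 0 (up) to 0.006 m (fully down); a spring returns it; about 4 N pushes it fully down
- tare_top (a point): centre of the top of the orange round tare button, 26 mm across, pressed straight down. It stands on the console, 107 mm in front of the pan's axis and 48 mm to the right as seen from the robot (scale's -x and -y)
- nozzle: loose steel piping nozzle, cone 34 mm wide at the base and 50 mm tall, standing beside the scale; leave alone. Origin: centre of its underside
- cutter: loose steel ring cutter, 60 mm across and 35 mm tall, standing beside the scale; leave alone. Origin: centre of its underside
- spatula: loose spatula, 240 mm long, lying on the cream cutting board on the right; leave alone
- cup_a: loose clear plastic cup, 70 mm wide, 80 mm tall, in the steel tray on the left; leave alone. Origin: centre of its underside
- cup_b: a second cup like cup_a, in the same tray; leave alone
- cream_jug: loose white ceramic mug, 84 mm wide, 95 mm tall, on the cream cutting board on the right; leave alone. Origin: centre of its underside
Mind the look-alikes: they are no part of the job. Leave any purple or red look-alike of the pot alone.

How it is judged (in metres and radians):
On the way, in this order (a step that is already met when the one before it is completed fails the run):
1. the pot stands free, upright and at rest in the middle of the pan (horizontal distance between pot and pan_centre below 0.008 m and angle between pot's own z axis and vertical below 0.06 rad and z of pot in the frame of pan_centre between -0.004 and 0.004 m and linear speed of pot below 0.01 m/s and contact force between the fingers and pot below 0.05 N), for 0.3 s.
2. the tare button is pressed down (value of joint tare above 0.0042 m).
At the end, for the whole second after the job is handed in: The pot stands upright (within 0.06 rad), at rest and untouched on the pan, its axis within 8 mm of the pan's centre, and the tare button has come back up (all of step 1 and value of joint tare below 0.0015 m).
It fails at once if the pot is tipped by more than 0.3 rad (angle between pot's own z axis and vertical above 0.3 rad).
It fails at once if the pot is lifted 8 mm off the pan, or falls off it (z of pot in the frame of pan_centre above 0.008 m or z of pot in the frame of pan_centre below -0.008 m).
It fails at once if the pot is hit or squeezed with more than 8 N instead of lightly tapped, or is touched while it is between the fingers (contact force between the fingers and pot above 8 N or (horizontal distance between the grasp point and pot below 0.02 m and contact force between the fingers and pot above 0.2 N)).
It fails at once if the tare button is pressed while the pot is off the middle (value of joint tare above 0.0042 m and horizontal distance between pot and pan_centre above 0.008 m).
It fails at once if another thing is moved by more than 25 mm (distance of any of nozzle, cutter, spatula, cup_a, cup_b, cream_jug from where it was at the start of the episode above 0.025 m).
It also fails if it takes over 58 s, if anything falls off the work surface, if the arm or the gripper's body presses on something with over 40 N, if the wrist force passes 120 N, or if a joint passes its speed limit or range.

### The arm

A 6-joint arm with a two-finger parallel gripper is mounted at the origin on the work surface. World frame = base frame: x ahead of the robot, y to its left, z up, the work surface at z = 0. Lengths are in mm, angles in degrees, forces in N, time in s.
With the tool pointing down it reaches from about 350 to 850 mm from the base axis. Payload 8.1 kg.
Tool frame: the origin (TCP) lies between the finger pads; the fingertips stand 22 mm ahead of it and the grasp point (between the pads) lies 3 mm ahead of it; z points along the fingers, y is the direction in which the jaws open and shut (so a half turn about z gives the same grasp; the last joint's range is limited). The gripper opens to 85 mm and grips with 20 to 120 N. Pads are 22 mm wide; open, the fingers measure 114 mm over their backs; the gripper's body (76 mm by 85 mm) begins 54 mm behind the grasp point. The pads swing forward as they close: fully open they stand 13 mm farther back than shut.
Start: joints at [-80.638, 7.471, 85.268, -0, 87.261, -4.893], TCP at [147.765, -581.525, 232.692] pointing down, gripper open.
Joint ranges: [-169.43, 169.43], [-51.17, 129.36], [1.28, 143.12], [-76.62, 256.62], [0, 156.53], [-152.29, 152.29]. Speed limits (degrees/s): [136.94, 136.94, 159.86, 180, 180, 180].

### API

Orientations are given as [roll, pitch, yaw] about the fixed x, y, z axes, in that order (R = Rz(yaw) Ry(pitch) Rx(roll)).
In Python, from bench import r gives the robot as it stands.
- The arm moves only by the tool drive_tool, never from a script. Its argument "moves" is a list of rows, each a list of 2 entries, a list of its own where there are three numbers: the shift along the world's x, y, z in mm, then the turn about the world's z in degrees. A call has exactly 8 rows; each row is the pose to reach, as a shift and turn from the pose commanded when the call began; what a row does not reach only later rows make up. A row lasts 1/12 s, in which the tool goes at most 41.7 mm and 7.16 degrees, less where a joint would pass 70% of its speed; a pose out of reach is approached as far as the arm can. A call with a gripper value outside its range is refused whole. "fingers" is the finger opening in mm, from 0 to 85.4, set as the call begins (left out, the last holds). The fingers move at their own pace and stop on an object; "squeeze" is the grip in N (left out, the last holds). Time passes only in rows, so rows that repeat a pose let the fingers close, or fill a call up. It gives the time, the measured TCP pose, the force and the opening at its end, in the units of the state.
- r.sense(): the state, without advancing time (a new reading comes with each control period).
- r.snapshot(name): name is "side" or "top"; returns a dict with "pixels" (400x640x3 uint8, red, green, blue), "camera_matrix" (3x3 intrinsics, pixels), "xyz" and "orientation" of the camera in the world. Camera axes: x right, y down, z forward; pixel columns grow to the right and rows downward; lengths in mm; the calibration is good to about 2 mm. A picture is of the moment at which its call begins. There is no depth.
- r.hand_in(): hands the job in, once; it reports no verdict.
The state is a dict: "time": time; "joint_pos": joint angles; "qd": joint speeds; "joint_efforts": joint torques, N m; "tool_pos": TCP position; "tcp_rot": TCP orientation; "ft_force": force on the tool from outside, world axes, zero at the start; "wrist_torque": the same for the moment, N m; "finger_gap": finger opening in mm.
Only numpy, scipy, OpenCV 4.12 (cv2) and the standard library are available. Lean on these libraries where they do the work, as an engineer would, in place of code of your own. Each camera call takes 0.05 s, during which the arm holds its last target.

## Working session

There is one attempt and no reset: what is moved stays moved. The work goes in short steps, Python scripts to look and compute and a tool call to move; the robot and the scene stay as the last step left them, time stands still between calls to the robot, and variables do not carry over. Pictures are saved under pics/ and viewed, and the job is handed in when it is done.

Besides the shell and the picture viewer there is one more tool, called after "Call:" as name([rows], argument=value, ...), one row to a line, values as JSON. drive_tool: Moves the arm, as the interface text tells. Its arguments: {"type":"object","properties":{"moves":{"type":"array","items":{"type":"array"}},"fingers":{"type":"number"},"squeeze":{"type":"number"}},"required":["moves"]}

```bash
ls; mkdir -p pics; cat > h.py <<'E'
import numpy as np,cv2
from bench import r
def snap(n,f):
    s=r.snapshot(n); cv2.imwrite('pics/'+f,s['pixels'][:,:,::-1]); np.savez('pics/'+f+'.npz',K=s['camera_matrix'],t=s['xyz'],o=np.array(s['orientation']),p=s['pixels']); return s
def Rm(o):
    o=np.array(o,float)
    if o.shape==(3,3): return o
    from scipy.spatial.transform import Rotation as R
    return R.from_euler('xyz',o,degrees=True).as_matrix()
def ray(f,u,v,z):
    d=np.load('pics/'+f+'.npz'); w=Rm(d['o'])@np.linalg.inv(d['K'])@[u,v,1]; t=d['t']; return t+w*(z-t[2])/w[2]
def proj(f,p):
    d=np.load('pics/'+f+'.npz'); c=d['K']@(Rm(d['o']).T@(np.array(p,float)-d['t'])); return c[:2]/c[2]
def crop(f,x,y,w,h,k,g):
    a=cv2.imread('pics/'+f)[y:y+h,x:x+w]; cv2.imwrite('pics/'+g,cv2.resize(a,None,fx=k,fy=k,interpolation=cv2.INTER_CUBIC))
E
python3 - <<'E'
from h import *
for n in('top','side'):
    s=snap(n,n+'0.png'); print(s['xyz'],s['orientation'],s['camera_matrix'])
print(r.sense())
E
```

```text
pics
[ 357.70131013  -25.95259236 1360.98174801] [-170.79076361    1.65350612  -91.35167878] [[421.20008953   0.         315.71005005]
 [  0.         421.20008953 194.50461937]
 [  0.           0.           1.        ]]
[120.56295007 607.08104224 746.73046583] [-1.32118721e+02 -7.33145487e-02 -1.45988565e+02] [[378.13869233   0.         314.87594431]
 [  0.         378.13869233 202.90914876]
 [  0.           0.           1.        ]]
{'time': 0.1, 'joint_pos': array([-8.06378533e+01,  7.51004607e+00,  8.53253109e+01,  3.98949516e-04,
        8.72602197e+01, -4.89311474e+00]), 'qd': array([-0.06037998, -0.06127109, -0.2257982 ,  0.03610961, -0.05823741,
       -0.06833198]), 'joint_efforts': array([ 2.64830793e-03, -5.70948565e+01, -5.01941335e+01, -5.21201787e-05,
        8.06678989e-03,  6.58590648e-05]), 'tool_pos': array([ 147.68748555, -581.02500538,  231.73521144]), 'tcp_rot': array([-1.79904806e+02, -8.54942570e-03,  1.42552349e+01]), 'ft_force': array([-0.83938335,  0.85766534,  0.39954312]), 'wrist_torque': array([ 0.02695197,  0.04807308, -0.02081398]), 'finger_gap': 85.13718462342845}
```

```bash
ls pics
```

```text
side0.png
side0.png.npz
top0.png
top0.png.npz
```

View pics/top0.png

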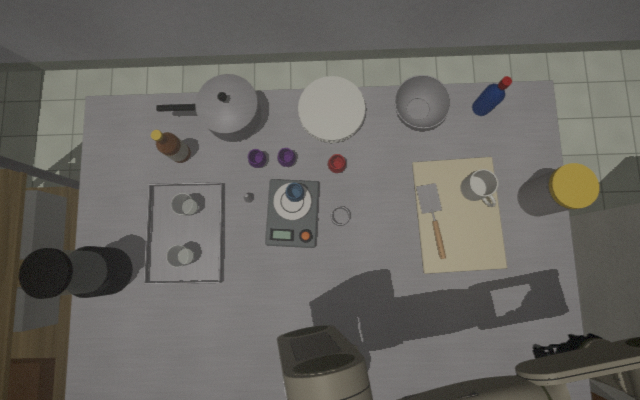

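View pics/side0.png

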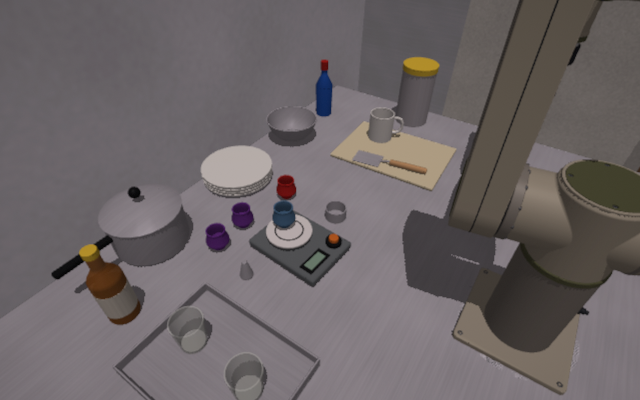

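```bash
python3 - <<'E'
from h import *
crop('top0.png',240,165,120,90,6,'t0c.png'); crop('side0.png',230,180,140,105,5,'s0c.png')
E
```

```text
(no output)
```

View pics/t0c.png

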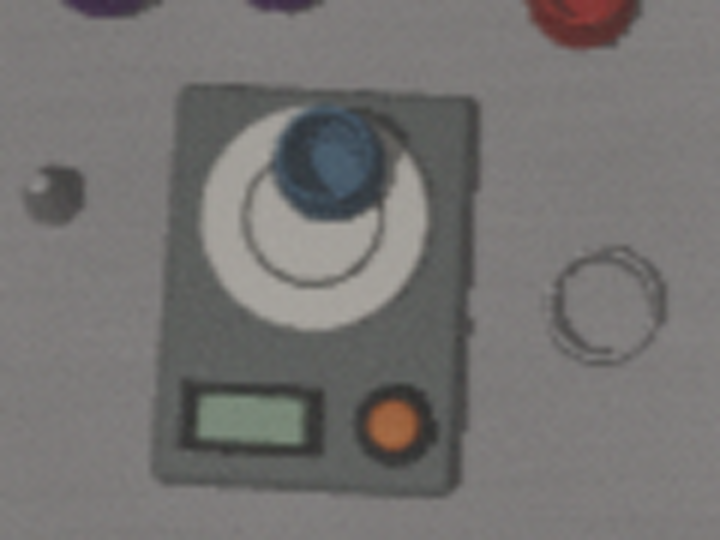

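View pics/s0c.png

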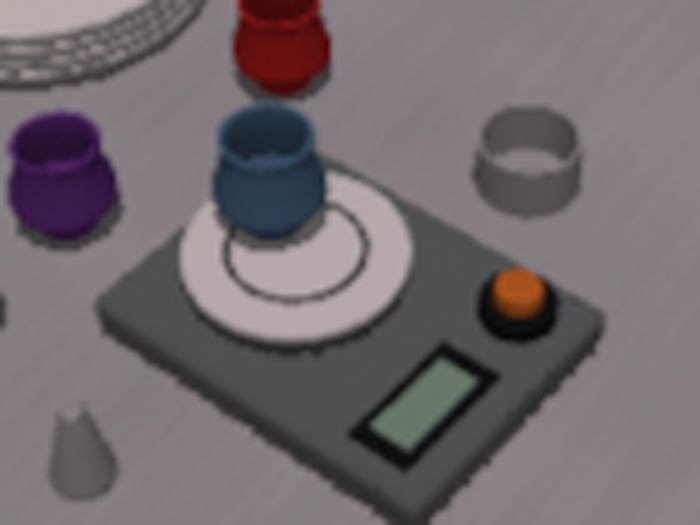

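```bash
cat >> h.py <<'E'
from scipy.optimize import minimize
PROF=[(17.5,0),(26,10),(30,20),(30,27),(25,42),(23.5,50),(25,60)]
A=np.linspace(0,2*np.pi,40)
def hull(f,x,y,z0=46):
    d=np.load('pics/'+f+'.npz'); R=Rm(d['o']);P=np.array([[x+q*np.cos(a),y+q*np.sin(a),z0+h] for q,h in PROF for a in A])
    c=(P-d['t'])@R@d['K'].T; return cv2.convexHull((c[:,:2]/c[:,2:]).astype(np.float32))
def bmask(f,thr=1.35,bb=None):
    p=np.load('pics/'+f+'.npz')['p'].astype(float); m=(p[...,2]>thr*p[...,0]+5)&(p[...,1]>1.1*p[...,0])
    m=m.astype(np.uint8); n,l,s,c=cv2.connectedComponentsWithStats(m)
    return m,l,s,c
def potfit(f,x0,reg=None):
    # sub-pixel silhouette match near x0
    m,l,s,c=bmask(f); u=hull(f,*x0)[:,0].mean(0)
    k=min([i for i in range(1,len(s)) if s[i,4]>60],key=lambda i:np.hypot(*(c[i]-u))); mm=(l==k)
    mm=cv2.morphologyEx(mm.astype(np.uint8),cv2.MORPH_CLOSE,np.ones((5,5)))
    x,y,w,h=s[k,:4]
    # bbox in pixels vs model bbox, and centroid
    M=mm.astype(float); ys,xs=np.nonzero(mm); cen=np.array([xs.mean(),ys.mean()])
    def cost(q):
        H=hull(f,*q); mo=cv2.moments(H); return np.sum((np.array([mo['m10'],mo['m01']])/mo['m00']-cen)**2)
    q=minimize(cost,x0,method='Nelder-Mead',options=dict(xatol=.05,fatol=1e-6)).x
    H=hull(f,*q)[:,0]; return q,(x,x+w-1,y,y+h-1),np.r_[H.min(0),H.max(0)].round(1),len(xs),cv2.contourArea(H)
E
python3 - <<'E'
from h import *
f=lambda x,y:(240+(x+.5)/6-.5,165+(y+.5)/6-.5)
g=lambda x,y:(230+(x+.5)/5-.5,180+(y+.5)/5-.5)
print('ringT',[ray('top0.png',*f(*p),46).round(1)[:2] for p in((242,216),(383,216),(312,286))])
print('panT',[ray('top0.png',*f(*p),46).round(1)[:2] for p in((201,216),(429,216),(315,330))])
print('btnT',ray('top0.png',*f(394,425),38))
T=lambda pts,fn,nm:[ray(nm,*fn(*p),46)[:2] for p in pts]
# side: pan edge & ring
def circ(P,R):
    P=np.array(P); return minimize(lambda c:np.sum((np.hypot(*(P-c).T)-R)**2),P.mean(0)).x
print('panS',circ(T([(180,250),(412,250),(290,342),(215,315),(372,318)],g,'side0.png'),60))
print('ringS',circ(T([(224,250),(369,250),(295,301),(250,288),(345,285)],g,'side0.png'),37.5))
print('btnS',ray('side0.png',*g(518,285),38))
for n in('top','side'): 
    c=ray(n+'0.png',*( f(330,160) if n=='top' else g(268,180)),80)[:2]; print(n,potfit(n+'0.png',c))
E
```

```text
ringT [array([555.5, 120.7]), array([553.5,  46.3]), array([517.4,  84.2])]
panT [array([556.1, 142.4]), array([552.8,  22. ]), array([494.2,  83. ])]
btnT [444.1066046   43.03766517  38.        ]
panS [550.57685994  86.52972264]
ringS [552.94871479  83.44011654]
btnS [448.17054659  36.62654312  38.        ]
top (array([ 854.44008714, -545.26369672]), (np.int32(473), np.int32(504), np.int32(84), np.int32(115)), array([476.8,  88.8, 499.2, 110.3], dtype=float32), 584, 359.16735518549103)
side (array([575.73944696,  74.627686  ]), (np.int32(273), np.int32(294), np.int32(201), np.int32(227)), array([271.7, 199.6, 295.3, 228. ], dtype=float32), 466, 539.3661596816964)
```

```bash
python3 - <<'E'
from h import *
f=lambda x,y:(240+(x+.5)/6-.5,165+(y+.5)/6-.5)
P=[ray('top0.png',*f(*p),28)[:2] for p in((180,88),(476,98),(456,493),(155,483))]
print(np.round(P,1))
for a,b in((0,3),(1,2)): d=P[a]-P[b]; print(np.degrees(np.arctan2(d[1],d[0])))
p=np.load('pics/top0.png.npz')['p']; print(p[183:202:3,280:308:3])
m,l,s,c=bmask('top0.png'); print([(s[i],c[i].round(1)) for i in range(1,len(s)) if s[i,4]>20])
m,l,s,c=bmask('top0.png',1.15); print([(s[i],c[i].round(1)) for i in range(1,len(s)) if s[i,4]>20])
E
```

```text
[[629.  155.5]
 [618.8  -4. ]
 [408.4  11.7]
 [417.5 170. ]]
-3.9143165548387904
-4.269046158952847
[[[ 90  91  88]
  [ 90  91  90]
  [118 116 114]
  [139 140 139]
  [ 75  89 100]
  [ 72  88 102]
  [ 64  69  72]
  [ 66  68  64]
  [ 87  87  86]
  [ 89  93  90]]

 [[105 103 101]
  [162 158 154]
  [155 152 148]
  [ 52  59  65]
  [ 58  63  71]
  [ 65  76  90]
  [ 58  70  80]
  [ 63  67  75]
  [ 74  71  71]
  [ 81  84  81]]

 [[163 160 154]
  [163 158 154]
  [ 96 105 112]
  [ 50  56  62]
  [ 65  78  89]
  [ 74  91 106]
  [ 70  85  96]
  [ 66  81  92]
  [ 91  87  87]
  [ 80  78  78]]

 [[161 158 153]
  [157 154 148]
  [ 70  84  95]
  [ 55  60  66]
  [ 66  80  93]
  [ 76  94 108]
  [ 77  94 108]
  [ 65  78  89]
  [ 82  82  83]
  [155 153 147]]

 [[160 158 153]
  [144 141 136]
  [ 86  93  99]
  [ 49  59  67]
  [ 54  61  67]
  [ 71  89 103]
  [ 76  91 105]
  [ 57  64  71]
  [ 91  91  89]
  [163 159 154]]

 [[142 140 134]
  [161 158 152]
  [158 154 151]
  [ 61  71  81]
  [ 59  70  80]
  [ 62  73  83]
  [ 51  59  67]
  [ 57  66  71]
  [145 140 136]
  [163 160 156]]

 [[123 121 116]
  [164 160 155]
  [161 158 153]
  [159 156 152]
  [ 98 103 106]
  [ 84  87  94]
  [102 104 101]
  [161 159 152]
  [152 149 144]
  [164 161 155]]]
[(array([473,  84,  32,  32, 583], dtype=int32), array([488. ,  99.6])), (array([292, 188,   9,   9,  41], dtype=int32), array([295.7, 192. ]))]
[(array([473,  84,  32,  32, 595], dtype=int32), array([488. ,  99.7])), (array([286, 183,  17,  18, 208], dtype=int32), array([294.5, 191.5]))]
```

```bash
sed -i 's/m=(p\[...,2\].*$/m=(p[...,2]>1.1*p[...,0])\&(p[...,2]>p[...,1]+2)\&(p[...,1]>p[...,0]+1)/' h.py; python3 - <<'E'
from h import *
for n in('top','side'): print(n,potfit(n+'0.png',(577,75)))
for n in('top','side'):
    im=cv2.imread('pics/'+n+'0.png'); im=cv2.resize(im,None,fx=6,fy=6,interpolation=cv2.INTER_CUBIC)
    t=lambda p:np.round((p+.5)*6-.5).astype(int)
    q=(577,75)
    cv2.polylines(im,[t(hull(n+'0.png',*q)[:,0])],True,(0,255,0),1)
    for rr in (60,37.5):cv2.polylines(im,[t(np.array([proj(n+'0.png',(553.5+rr*np.cos(a),83+rr*np.sin(a),46)) for a in A]))],True,(0,0,255),1)
    x,y=(1440,990) if n=='top' else(1440,1140)
    cv2.imwrite('pics/'+n+'0ov.png',im[y:y+600,x:x+740])
E
```

```text
top (array([578.52041987,  72.40447014]), (np.int32(286), np.int32(303), np.int32(182), np.int32(201)), array([284.7, 181.7, 304.1, 201.4], dtype=float32), 274, 299.6357834634837)
side (array([576.37887969,  73.91885192]), (np.int32(273), np.int32(294), np.int32(200), np.int32(227)), array([271.7, 199.4, 295.2, 227.8], dtype=float32), 502, 538.6364963434171)
```

View pics/top0ov.png

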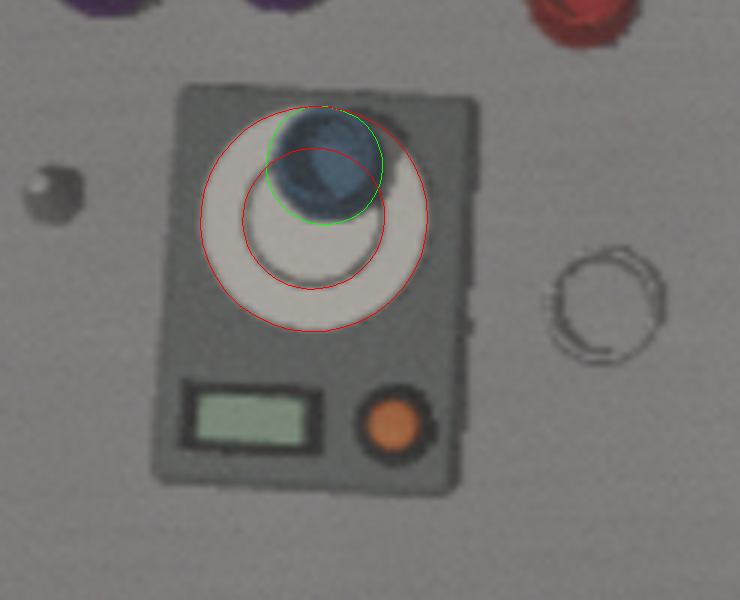

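View pics/side0ov.png

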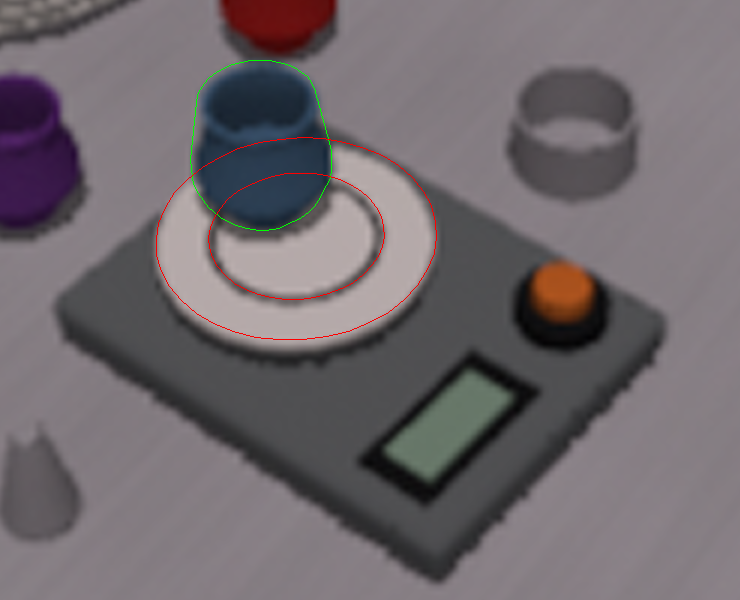

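Call:
drive_tool([
  [[40, 50, 0], -5],
  [[80, 100, 0], -10],
  [[120, 150, 0], -15],
  [[145, 190, 0], -20],
  [[170, 220, 0], -25],
  [[195, 250, 0], -30],
  [[215, 280, 0], -35],
  [[235, 310, 0], -37],
], fingers=0)

```text
time: 0.77
tool_pos: [351.0, -315.0, 232.3]
tcp_rot: [-180.0, 0.0, -23.1]
ft_force: [0.9, -0.2, 0.4]
finger_gap: 0.0
```

Call:
drive_tool([
  [[25, 30, 0], 0],
  [[50, 60, 0], 0],
  [[75, 90, 0], 0],
  [[105, 130, 0], 0],
  [[130, 160, 0], 0],
  [[155, 190, 0], 0],
  [[180, 220, 0], 0],
  [[205, 250, 0], 0],
])

```text
time: 1.43
tool_pos: [556.2, -64.7, 232.3]
tcp_rot: [-180.0, 0.0, -22.7]
ft_force: [1.7, -0.7, 0.6]
finger_gap: -0.2
```

Call:
drive_tool([
  [[20, 28, 0], 0],
  [[40, 56, 0], 0],
  [[52, 68, 0], 0],
  [[52, 68, -30], 0],
  [[52, 68, -60], 0],
  [[52, 68, -90], 0],
  [[52, 68, -120], 0],
  [[52, 68, -120], 0],
])

```text
time: 2.1
tool_pos: [602.2, 1.6, 104.6]
tcp_rot: [179.8, 0.7, -22.7]
ft_force: [-1.0, -0.0, -2.0]
finger_gap: -0.1
```

```bash
python3 - <<'E'
from h import *
snap('side','side1.png');snap('top','top1.png');s=r.sense();print(s['tool_pos'],s['tcp_rot'],s['ft_force'])
crop('side1.png',220,140,140,105,5,'s1c.png');crop('top1.png',240,150,120,90,6,'t1c.png')
E
```

```text
[605.99736575   1.23112483 111.48635734] [179.93542722   0.20935777 -22.74455592] [ 0.22171979 -0.36284407  0.55521145]
```

View pics/s1c.png

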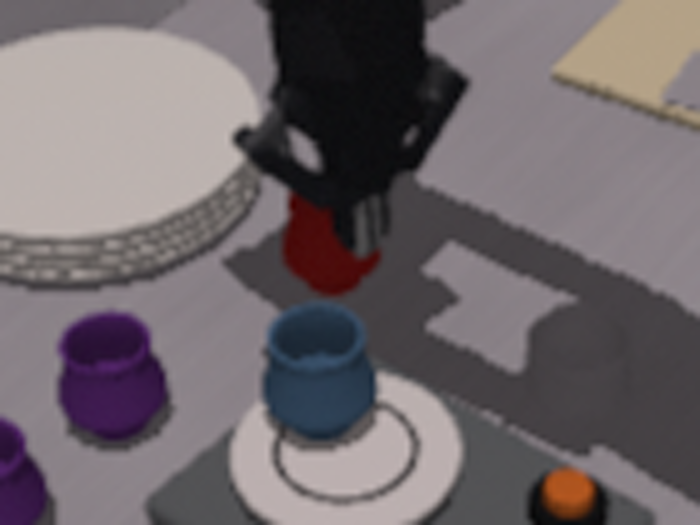

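View pics/t1c.png

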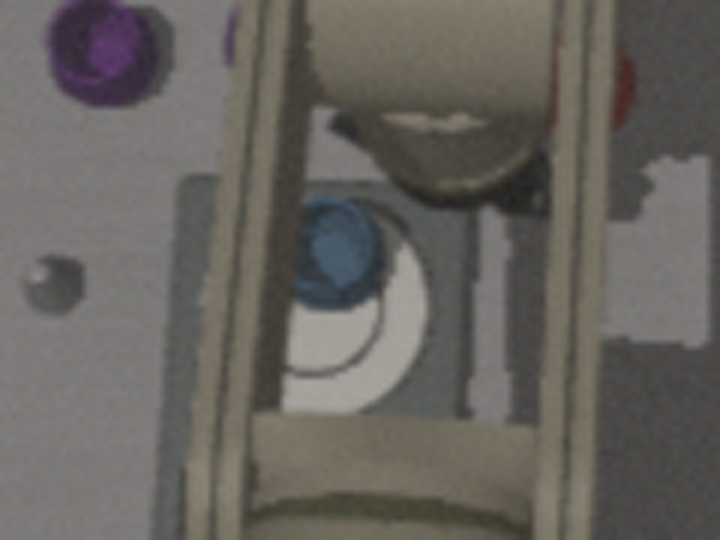

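```bash
python3 - <<'E'
from h import *
g=lambda x,y:(220+(x+.5)/5-.5,140+(y+.5)/5-.5)
for z in(70,80,90,100): print(z,ray('side1.png',*g(367,254),z)[:2].round(1), [((proj('side1.png',(606+a,1+b,z))+.5-[220,140])*5).round() for a,b in((0,0),(-10,4),(5,13),(-5,-13))])
E
```

```text
70 [617.6 -22.7] [array([359., 286.]), array([369., 296.]), array([337., 295.]), array([380., 276.])]
80 [610.2 -13.4] [array([358., 272.]), array([368., 282.]), array([336., 281.]), array([380., 262.])]
90 [602.9  -4.1] [array([357., 257.]), array([368., 268.]), array([335., 267.]), array([379., 248.])]
100 [595.5   5.2] [array([356., 243.]), array([367., 254.]), array([334., 253.]), array([378., 234.])]
```

Call:
drive_tool([
  [[15, 24, 0], 0],
  [[30, 46, 0], 0],
  [[30, 46, 0], 0],
  [[30, 46, -10], 0],
  [[30, 46, -20], 0],
  [[30, 46, -30], 0],
  [[30, 46, -36], 0],
  [[30, 46, -36], 0],
])

```text
time: 2.87
tool_pos: [635.3, 46.4, 73.9]
tcp_rot: [179.9, 0.2, -22.8]
ft_force: [0.6, -0.8, -0.5]
finger_gap: 0.2
```

Call:
drive_tool([
  [[-4, 1.5, 0], 0],
  [[-8, 3, 0], 0],
  [[-11, 4.5, 0], 0],
  [[-14, 6, 0], 0],
  [[-15, 6.3, 0], 0],
  [[-16, 6.6, 0], 0],
  [[-17, 7, 0], 0],
  [[-18, 7.4, 0], 0],
])

```text
time: 3.53
tool_pos: [619.4, 54.6, 76.9]
tcp_rot: [-180.0, -0.0, -22.7]
ft_force: [-0.6, 0.1, -0.8]
finger_gap: 0.2
```

```bash
python3 - <<'E'
from h import *
snap('side','side2.png');s=r.sense();print(s['time'],s['tool_pos'],s['tcp_rot'],s['ft_force'])
crop('side2.png',220,160,140,105,5,'s2c.png')
E
```

```text
3.5833 [619.20165118  54.59511472  76.73725986] [-1.79998037e+02  1.78268832e-03 -2.27430972e+01] [ 0.03438263 -0.24667499 -0.04030304]
```

View pics/s2c.png

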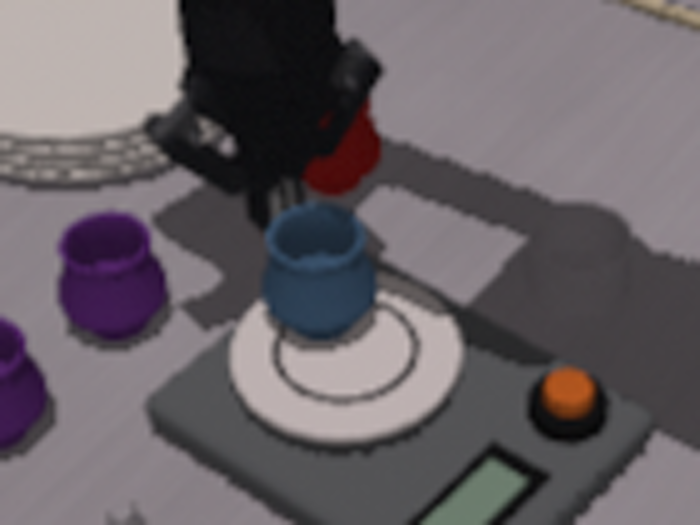

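Call:
drive_tool([
  [[-1.2, 0.5, 0], 0],
  [[-2.4, 1, 0], 0],
  [[-3.6, 1.5, 0], 0],
  [[-4.8, 2, 0], 0],
  [[-6, 2.5, 0], 0],
  [[-7.2, 3, 0], 0],
  [[-8.4, 3.5, 0], 0],
  [[-9.6, 4, 0], 0],
])

```text
time: 4.25
tool_pos: [609.8, 58.5, 76.8]
tcp_rot: [-180.0, -0.0, -22.7]
ft_force: [1.3, -0.8, 0.5]
finger_gap: 0.3
```

```bash
python3 - <<'E'
from h import *
snap('side','side3.png');snap('top','top3.png');s=r.sense();print(s['time'],s['tool_pos'],s['ft_force'])
print(potfit('side3.png',(572,75)))
crop('side3.png',220,160,140,105,5,'s3c.png')
crop('top3.png',240,165,120,90,6,'t3c.png')
E
```

```text
4.35 [609.65113247  58.55111012  76.73085196] [ 0.8892053  -0.53901955  0.77027912]
(array([572.82106948,  75.61550684]), (np.int32(273), np.int32(295), np.int32(201), np.int32(228)), array([272.4, 200.3, 296. , 228.7], dtype=float32), 524, 541.1549170613289)
```

View pics/s3c.png

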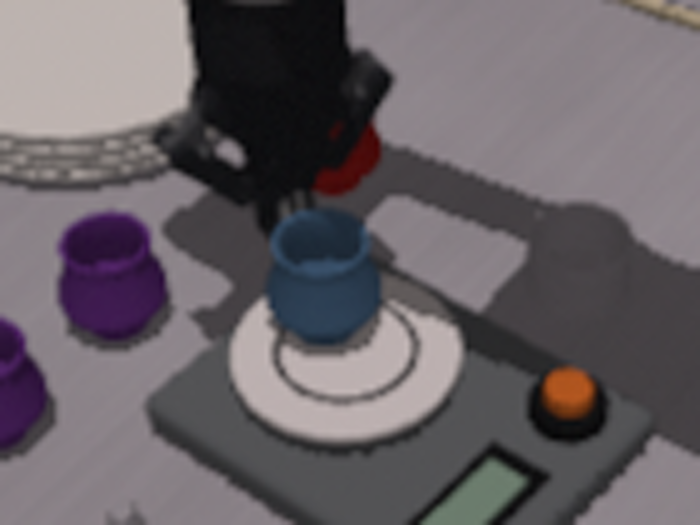

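View pics/t3c.png

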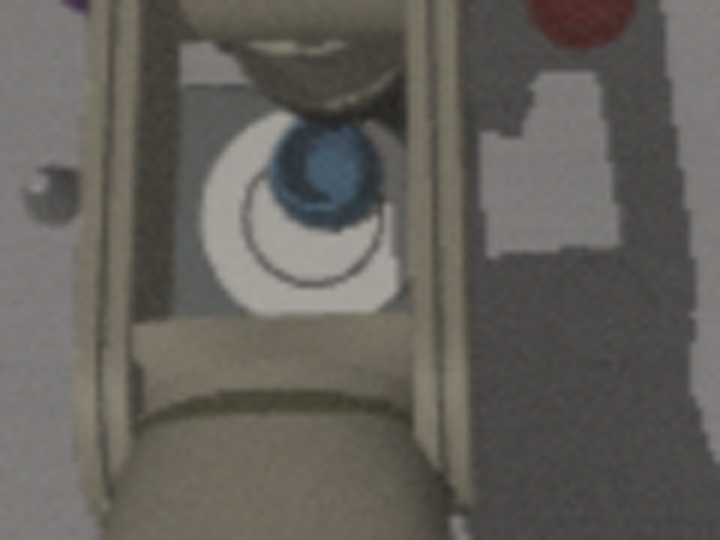

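Call:
drive_tool([
  [[-1.5, 0.6, 0], 0],
  [[-3, 1.2, 0], 0],
  [[-4.5, 1.8, 0], 0],
  [[-6, 2.4, 0], 0],
  [[-7.5, 3, 0], 0],
  [[-9, 3.6, 0], 0],
  [[-10.5, 4.2, 0], 0],
  [[-12, 4.8, 0], 0],
])

```text
time: 5.02
tool_pos: [597.6, 63.4, 76.7]
tcp_rot: [-180.0, -0.0, -22.7]
ft_force: [1.8, -0.8, 0.7]
finger_gap: -0.4
```

```bash
python3 - <<'E'
from h import *
snap('side','side4.png');snap('top','top4.png');s=r.sense();print(s['time'],s['tool_pos'],s['ft_force'])
print(potfit('side4.png',(562,80)));print(potfit('top4.png',(562,80)))
crop('side4.png',220,160,140,105,5,'s4c.png')
crop('top4.png',240,165,120,90,6,'t4c.png')
E
```

```text
5.1167 [597.45544418  63.44187903  76.62027859] [ 0.7694041   1.51650235 -0.1668098 ]
(array([560.9075016 ,  81.15105888]), (np.int32(276), np.int32(298), np.int32(204), np.int32(231)), array([274.7, 203.2, 298.5, 231.9], dtype=float32), 527, 549.6715713960584)
(array([560.25597245,  80.43200322]), (np.int32(283), np.int32(301), np.int32(189), np.int32(206)), array([282.2, 187.6, 301.7, 207.3], dtype=float32), 264, 299.74261134234257)
```

View pics/s4c.png

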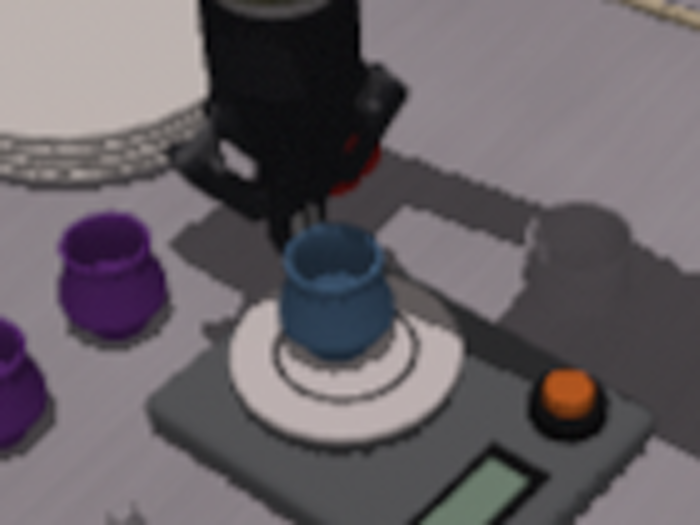

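View pics/t4c.png

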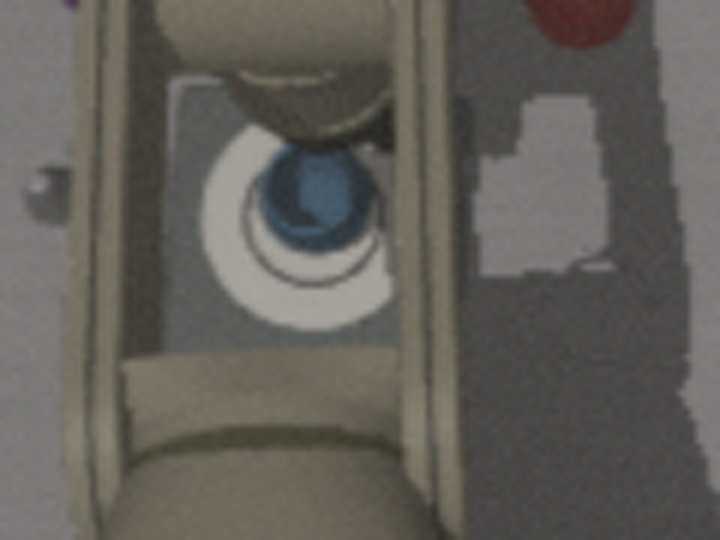

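Call:
drive_tool([
  [[-1.2, 0.4, 0], 0],
  [[-2.4, 0.8, 0], 0],
  [[-3.6, 1.2, 0], 0],
  [[-4.8, 1.6, 0], 0],
  [[-6, 2, 0], 0],
  [[-7, 2.2, 0], 0],
  [[-7, 2.2, 0], 0],
  [[-7, 2.2, 0], 0],
])

```text
time: 5.78
tool_pos: [590.6, 65.5, 76.6]
tcp_rot: [180.0, 0.0, -22.7]
ft_force: [0.8, 0.1, -0.6]
finger_gap: -0.1
```

Call:
drive_tool([
  [[1, -0.4, 0], 0],
  [[4, -1.6, 0], 0],
  [[8, -3.2, 0], 0],
  [[14, -6, 0], 0],
  [[20, -8, 0], 0],
  [[26, -10, 0], 0],
  [[30, -12, 0], 0],
  [[30, -12, 0], 0],
])

```text
time: 6.45
tool_pos: [621.8, 52.9, 76.7]
tcp_rot: [-180.0, -0.0, -22.8]
ft_force: [0.6, -0.5, 0.0]
finger_gap: -0.0
```

```bash
cat > look.py <<'E'
from h import *
import sys
k=sys.argv[1]
snap('side',f'side{k}.png');snap('top',f'top{k}.png');s=r.sense();print(s['time'],s['tool_pos'],s['tcp_rot'],s['ft_force'])
for n in('top','side'):
    f=f'{n}{k}.png'
    try: print(potfit(f,(553,82)))
    except Exception as e: print(e)
    im=cv2.resize(cv2.imread('pics/'+f),None,fx=6,fy=6,interpolation=cv2.INTER_CUBIC)
    x,y=(1440,930) if n=='top' else(1380,1080)
    cv2.imwrite(f'pics/{n}{k}c.png',im[y:y+560,x:x+740])
E
python3 look.py 5
```

```text
6.55 [620.84494108  53.35277453  76.50767597] [ 1.79996850e+02  1.97305616e-02 -2.27623279e+01] [-0.12694242 -0.6805722   0.31248915]
(array([555.32440876,  82.99187396]), (np.int32(282), np.int32(300), np.int32(190), np.int32(208)), array([281.4, 189.3, 300.9, 208.9], dtype=float32), 273, 299.8048604163341)
(array([553.50079849,  84.17165606]), (np.int32(277), np.int32(300), np.int32(206), np.int32(233)), array([276.3, 205. , 300.2, 233.8], dtype=float32), 529, 554.7993403193541)
```

View pics/side5c.png

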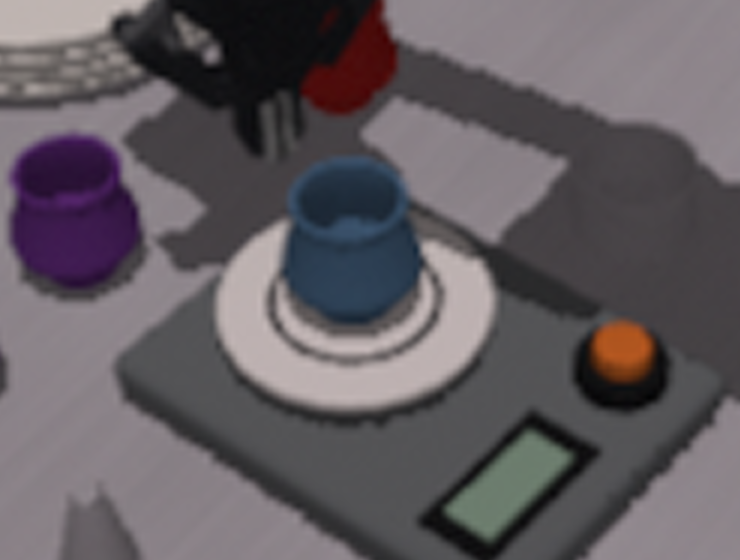

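View pics/top5c.png

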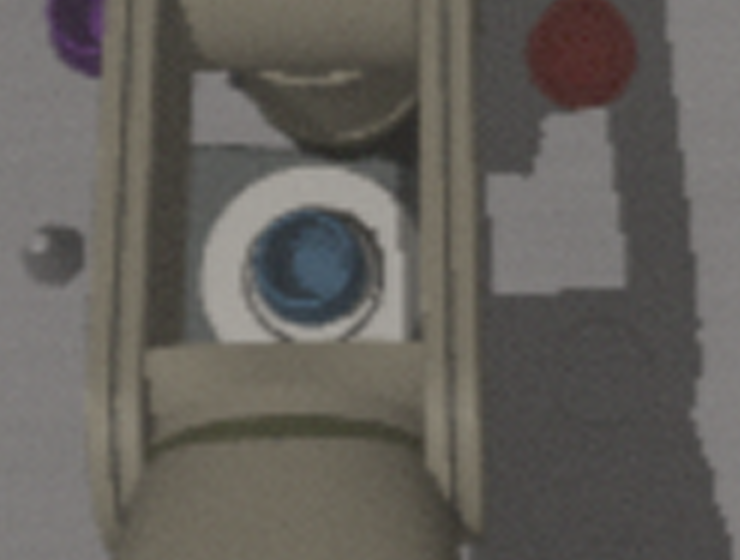

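Call:
drive_tool([
  [[2, -1, 20], 0],
  [[2, -1, 50], 0],
  [[2, -1, 85], 0],
  [[2, -1, 120], 0],
  [[-30, -3, 130], 0],
  [[-70, -5, 130], 0],
  [[-110, -7, 130], 0],
  [[-145, -9, 130], 0],
])

```text
time: 7.22
tool_pos: [473.6, 44.6, 206.5]
tcp_rot: [-180.0, 0.0, -22.7]
ft_force: [-0.8, 0.3, 0.8]
finger_gap: 0.4
```

```bash
python3 - <<'E'
from h import *
g=lambda p:((np.array(p)+.5)*6-.5-[1380,1080]).round(1)
for z in (36,40,44,48): print(z,g(proj('side5.png',(443.8,42.7,z))),[ (g(proj('side5.png',(443.8+13*np.cos(a),42.7+13*np.sin(a),z)))) for a in np.arange(0,6.2,1.571)], ray('top0.png',240+394.5/6-.5,165+425.5/6-.5,z)[:2])
E
python3 look.py 6
```

```text
36 [622.7 358.4] [array([596.7, 345.7]), array([606.3, 377.5]), array([649. , 371.3]), array([638.9, 339.6])] [444.23722665  43.14196027]
40 [623.  351.9] [array([597. , 339.2]), array([606.6, 371. ]), array([649.4, 364.8]), array([639.2, 333.2])] [443.97598255  42.93337007]
44 [623.4 345.5] [array([597.2, 332.7]), array([606.8, 364.6]), array([649.8, 358.3]), array([639.6, 326.7])] [443.71473845  42.72477986]
48 [623.7 339. ] [array([597.5, 326.2]), array([607.1, 358.1]), array([650.2, 351.8]), array([640. , 320.2])] [443.45349435  42.51618966]
7.3167 [470.15386839  44.71881881 204.91965233] [179.90658138   0.23166927 -22.71958795] [0.78002621 0.66834206 0.12731541]
(array([ 854.08146275, -544.85207329]), (np.int32(472), np.int32(504), np.int32(84), np.int32(115)), array([476.7,  88.9, 499.1, 110.4], dtype=float32), 648, 359.10137072612997)
(array([553.41054601,  84.44448156]), (np.int32(277), np.int32(300), np.int32(206), np.int32(233)), array([276.2, 205.1, 300.1, 233.9], dtype=float32), 525, 555.0279814137612)
```

View pics/side6c.png

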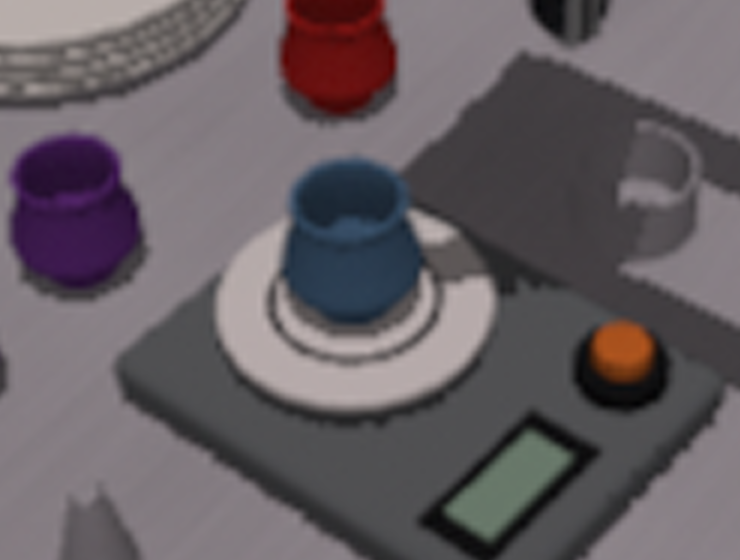

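View pics/top6c.png

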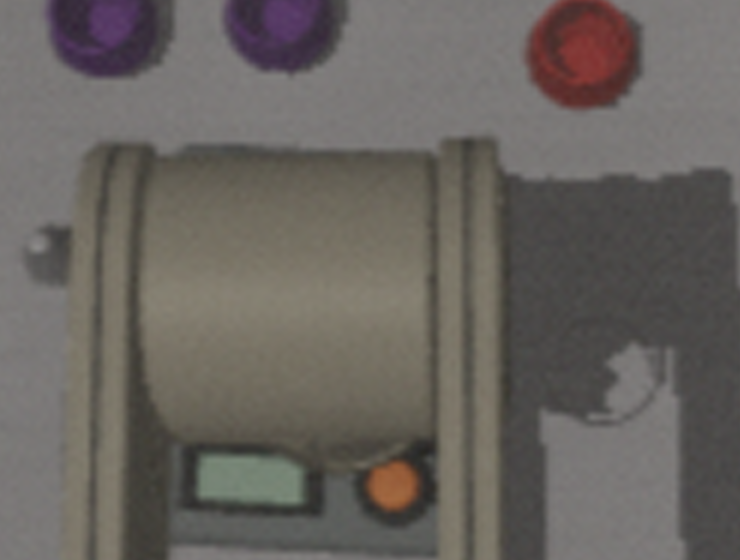

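Call:
drive_tool([
  [[-15, -1, 0], 0],
  [[-30, -2, 0], 0],
  [[-30, -2, -30], 0],
  [[-30, -2, -60], 0],
  [[-30, -2, -90], 0],
  [[-30, -2, -115], 0],
  [[-30, -2, -115], 0],
  [[-30, -2, -115], 0],
])

```text
time: 7.98
tool_pos: [444.6, 42.6, 90.8]
tcp_rot: [179.9, 0.2, -22.7]
ft_force: [0.2, -0.4, 1.4]
finger_gap: 0.1
```

```bash
python3 look.py 7
```

```text
8.0833 [447.05715361  42.5370466   93.6004575 ] [-1.79948836e+02 -1.22259888e-01 -2.27394714e+01] [-0.91198016 -0.99555145 -0.5714855 ]
(array([565.65245826,  83.79247446]), (np.int32(282), np.int32(300), np.int32(190), np.int32(201)), array([281.1, 185.9, 300.6, 205.6], dtype=float32), 164, 299.9749703020789)
(array([553.47795693,  84.41438744]), (np.int32(277), np.int32(300), np.int32(206), np.int32(233)), array([276.2, 205.1, 300.1, 233.9], dtype=float32), 522, 554.9791886024177)
```

View pics/side7c.png

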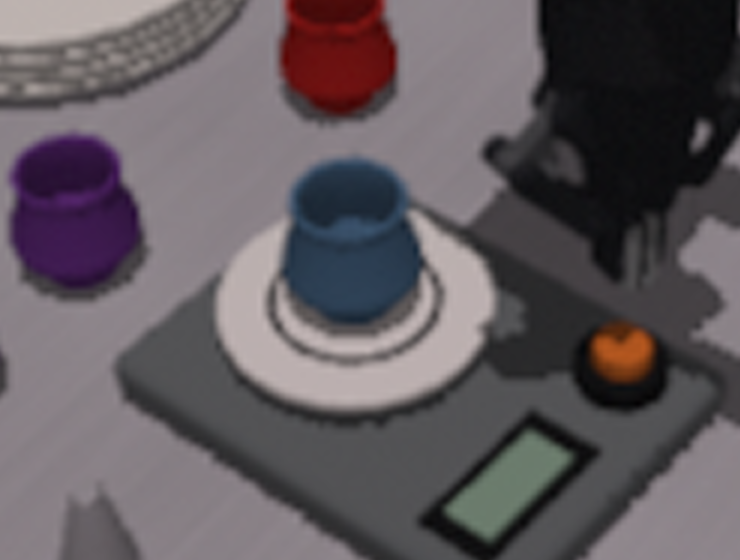

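Call:
drive_tool([
  [[-1, 0, -5], 0],
  [[-1, 0, -10], 0],
  [[-1, 0, -15], 0],
  [[-1, 0, -19], 0],
  [[-1, 0, -21], 0],
  [[-1, 0, -22], 0],
  [[-1, 0, -23], 0],
  [[-1, 0, -24], 0],
])

```text
time: 8.75
tool_pos: [444.8, 42.5, 67.7]
tcp_rot: [-180.0, -0.0, -22.7]
ft_force: [0.4, 0.8, 0.7]
finger_gap: 0.1
```

Call:
drive_tool([
  [[0, 0, -0.5], 0],
  [[0, 0, -1], 0],
  [[0, 0, -1.5], 0],
  [[0, 0, -2], 0],
  [[0, 0, -2.5], 0],
  [[0, 0, -3], 0],
  [[0, 0, -3], 0],
  [[0, 0, -3], 0],
])

```text
time: 9.42
tool_pos: [444.7, 42.5, 64.7]
tcp_rot: [180.0, 0.0, -22.7]
ft_force: [0.5, 0.3, 0.3]
finger_gap: -0.3
```

Tip is near z 43 with no contact yet; continuing down slowly.

Call:
drive_tool([
  [[0, 0, -0.5], 0],
  [[0, 0, -1], 0],
  [[0, 0, -1.5], 0],
  [[0, 0, -2], 0],
  [[0, 0, -2.5], 0],
  [[0, 0, -3], 0],
  [[0, 0, -3], 0],
  [[0, 0, -3], 0],
])

```text
time: 10.08
tool_pos: [444.7, 42.5, 61.6]
tcp_rot: [180.0, 0.0, -22.7]
ft_force: [0.4, 0.4, 0.0]
finger_gap: 0.2
```

```bash
python3 look.py 8; python3 -c "
from h import *
print(r.sense()['ft_force'])"
```

```text
10.1833 [444.77853748  42.47775182  61.71551884] [-1.79999132e+02 -2.34247652e-03 -2.27469202e+01] [0.60008973 0.12788322 0.3409    ]
(array([561.07501152,  83.64372976]), (np.int32(282), np.int32(300), np.int32(190), np.int32(203)), array([281.2, 187.4, 300.6, 207.1], dtype=float32), 216, 299.9089796736371)
(array([553.37061288,  84.44487932]), (np.int32(277), np.int32(300), np.int32(206), np.int32(233)), array([276.2, 205.1, 300.1, 233.9], dtype=float32), 526, 555.0448432886042)
[0.60008973 0.12788322 0.3409    ]
```

View pics/side8c.png

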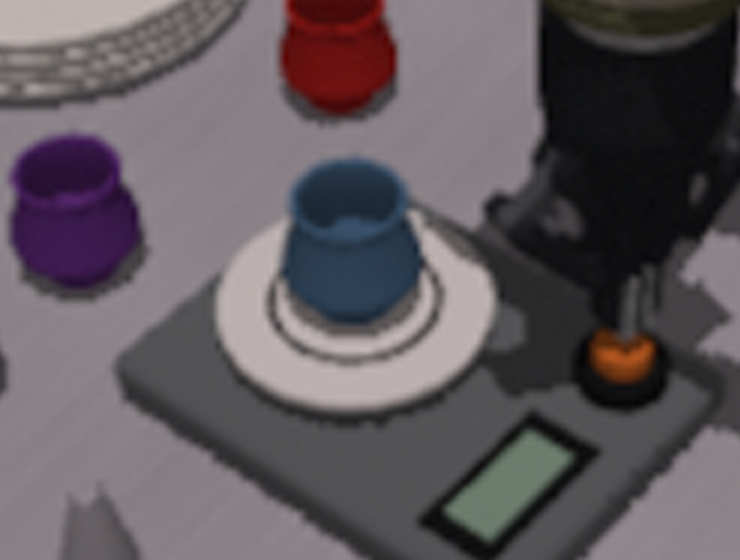

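Call:
drive_tool([
  [[0, 0, -0.5], 0],
  [[0, 0, -1], 0],
  [[0, 0, -1.5], 0],
  [[0, 0, -2], 0],
  [[0, 0, -2.5], 0],
  [[0, 0, -3], 0],
  [[0, 0, -3], 0],
  [[0, 0, -3], 0],
])

```text
time: 10.85
tool_pos: [444.7, 42.5, 58.7]
tcp_rot: [180.0, 0.0, -22.7]
ft_force: [0.6, 0.5, -0.2]
finger_gap: 0.1
```

Call:
drive_tool([
  [[0, 0, -0.5], 0],
  [[0, 0, -1], 0],
  [[0, 0, -1.5], 0],
  [[0, 0, -2], 0],
  [[0, 0, -2], 0],
  [[0, 0, -2], 0],
  [[0, 0, -2], 0],
  [[0, 0, -2], 0],
])

```text
time: 11.52
tool_pos: [444.8, 42.5, 56.7]
tcp_rot: [180.0, -0.0, -22.7]
ft_force: [0.6, -0.3, -0.1]
finger_gap: 0.1
```

```bash
python3 look.py 9; python3 - <<'E'
from h import *
crop('side9.png',315,215,40,40,14,'s9z.png')
E
```

```text
11.6167 [444.79371998  42.45771042  56.72730762] [-1.79999846e+02 -4.26494026e-03 -2.27484713e+01] [-0.38217715  0.73841352  0.6225779 ]
(array([561.00394066,  83.29885855]), (np.int32(282), np.int32(300), np.int32(190), np.int32(203)), array([281.3, 187.4, 300.7, 207.1], dtype=float32), 219, 299.8905630582012)
(array([553.35995573,  84.38299152]), (np.int32(277), np.int32(300), np.int32(206), np.int32(233)), array([276.2, 205.1, 300.1, 233.9], dtype=float32), 523, 555.0055684477556)
```

View pics/s9z.png

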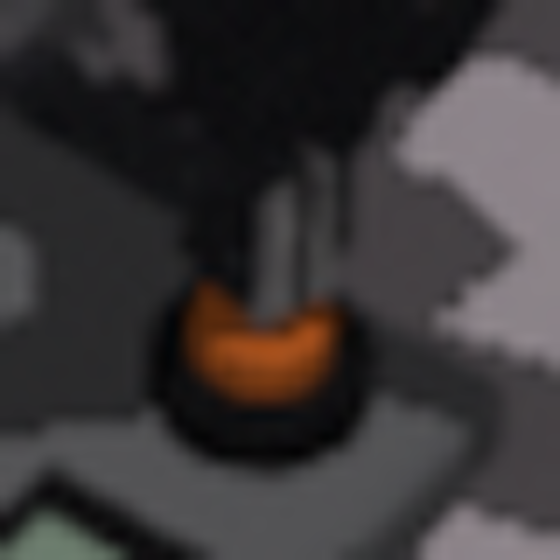

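Call:
drive_tool([
  [[0, 0, -0.5], 0],
  [[0, 0, -1], 0],
  [[0, 0, -1.5], 0],
  [[0, 0, -2], 0],
  [[0, 0, -2.5], 0],
  [[0, 0, -3], 0],
  [[0, 0, -3], 0],
  [[0, 0, -3], 0],
])

```text
time: 12.28
tool_pos: [444.7, 42.5, 53.7]
tcp_rot: [180.0, 0.0, -22.7]
ft_force: [-0.2, 0.2, 1.1]
finger_gap: 0.2
```

```bash
python3 look.py 10; python3 - <<'E'
from h import *
crop('side10.png',315,215,40,40,14,'s10z.png')
E
```

```text
12.3833 [444.7720115   42.49774005  53.70407074] [-1.79997966e+02 -2.13674847e-03 -2.27435911e+01] [0.09995441 0.21184917 0.05683922]
(array([560.50390429,  82.95283055]), (np.int32(282), np.int32(300), np.int32(190), np.int32(204)), array([281.4, 187.6, 300.9, 207.3], dtype=float32), 222, 299.86701734527014)
(array([553.44659682,  84.42823203]), (np.int32(277), np.int32(300), np.int32(206), np.int32(233)), array([276.2, 205.1, 300.1, 233.9], dtype=float32), 525, 555.0018562057521)
```

View pics/s10z.png

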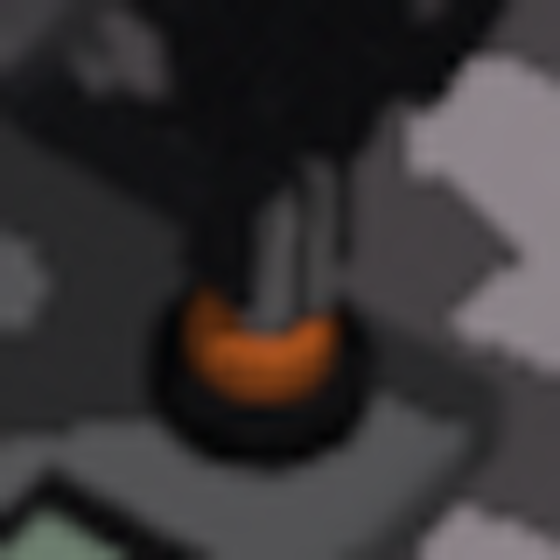

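Call:
drive_tool([
  [[0, 0, -0.5], 0],
  [[0, 0, -1], 0],
  [[0, 0, -1.5], 0],
  [[0, 0, -2], 0],
  [[0, 0, -2.5], 0],
  [[0, 0, -3], 0],
  [[0, 0, -3], 0],
  [[0, 0, -3], 0],
])

```text
time: 13.05
tool_pos: [444.7, 42.5, 50.7]
tcp_rot: [180.0, 0.0, -22.7]
ft_force: [-0.4, -0.0, 0.6]
finger_gap: -0.0
```

```bash
python3 look.py 11; python3 - <<'E'
from h import *
crop('side11.png',315,215,40,40,14,'s11z.png')
E
```

```text
13.15 [444.74714922  42.50038992  50.72779268] [ 1.79998964e+02  4.41882980e-04 -2.27427378e+01] [-0.464626   -0.31383192  1.63735967]
(array([560.58281202,  83.4748687 ]), (np.int32(282), np.int32(300), np.int32(190), np.int32(204)), array([281.3, 187.6, 300.7, 207.3], dtype=float32), 219, 299.8943665982224)
(array([553.37366483,  84.45084371]), (np.int32(277), np.int32(300), np.int32(206), np.int32(233)), array([276.2, 205.1, 300.1, 233.9], dtype=float32), 524, 555.0476170203183)
```

View pics/s11z.png

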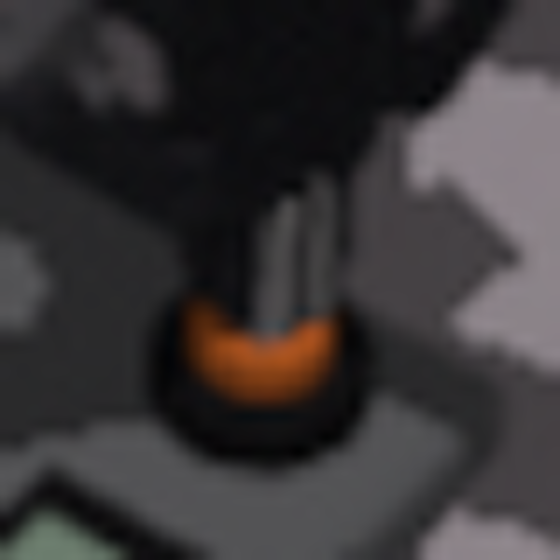

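Call:
drive_tool([
  [[0, 0, -0.5], 0],
  [[0, 0, -1], 0],
  [[0, 0, -1.5], 0],
  [[0, 0, -2], 0],
  [[0, 0, -2.5], 0],
  [[0, 0, -3], 0],
  [[0, 0, -3], 0],
  [[0, 0, -3], 0],
])

```text
time: 13.82
tool_pos: [444.8, 42.5, 47.7]
tcp_rot: [-180.0, -0.0, -22.7]
ft_force: [-1.6, -0.3, 2.5]
finger_gap: 0.3
```

Call:
drive_tool([
  [[0, 0, -0.5], 0],
  [[0, 0, -1], 0],
  [[0, 0, -1.5], 0],
  [[0, 0, -2], 0],
  [[0, 0, -2], 0],
  [[0, 0, -2], 0],
  [[0, 0, -2], 0],
  [[0, 0, -2], 0],
])

```text
time: 14.48
tool_pos: [444.8, 42.5, 45.8]
tcp_rot: [-180.0, -0.0, -22.7]
ft_force: [-0.8, -0.2, 4.1]
finger_gap: 0.1
```

```bash
python3 look.py 12; python3 - <<'E'
from h import *
crop('side12.png',315,215,40,40,14,'s12z.png')
E
```

```text
14.5833 [444.79511921  42.47766734  45.73610002] [-1.79997658e+02 -5.67365454e-03 -2.27466016e+01] [-1.8421857  -0.02873945  3.04163106]
(array([559.69022721,  83.08348333]), (np.int32(282), np.int32(300), np.int32(190), np.int32(204)), array([281.4, 187.9, 300.8, 207.5], dtype=float32), 232, 299.8635822616052)
(array([553.44697503,  84.42103781]), (np.int32(277), np.int32(300), np.int32(206), np.int32(233)), array([276.2, 205.1, 300.1, 233.9], dtype=float32), 525, 554.9964665679727)
```

View pics/s12z.png

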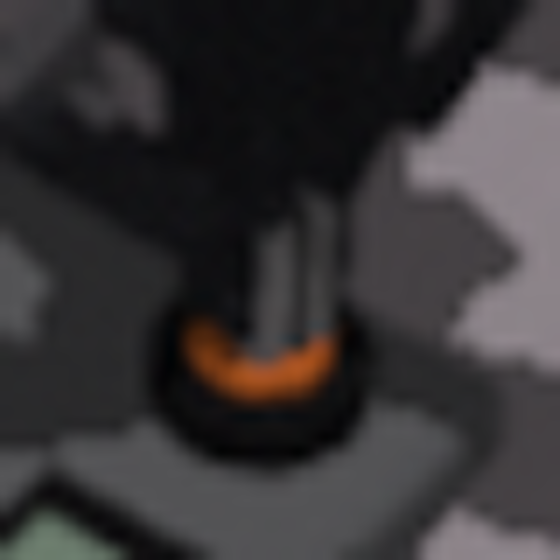

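Call:
drive_tool([
  [[0, 0, -0.4], 0],
  [[0, 0, -0.8], 0],
  [[0, 0, -1.2], 0],
  [[0, 0, -1.6], 0],
  [[0, 0, -1.6], 0],
  [[0, 0, -1.6], 0],
  [[0, 0, -1.6], 0],
  [[0, 0, -1.6], 0],
])

```text
time: 15.25
tool_pos: [444.9, 42.5, 45.2]
tcp_rot: [180.0, 0.0, -22.7]
ft_force: [-8.1, 0.5, 17.1]
finger_gap: -0.0
```

```bash
python3 - <<'E'
from h import *
snap('side','side13.png');print(r.sense()['ft_force'],r.sense()['tool_pos'],potfit('side13.png',(553,84))[0])
E
```

```text
[-8.09151281e+00 -5.47569074e-05  1.62817089e+01] [444.9174715   42.50319225  45.18795936] [553.38537987  84.29986942]
```

Call:
drive_tool([
  [[0, 0, 1], 0],
  [[0, 0, 3], 0],
  [[0, 0, 8], 0],
  [[0, 0, 15], 0],
  [[0, 0, 30], 0],
  [[0, 0, 60], 0],
  [[0, 0, 95], 0],
  [[0, 0, 130], 0],
])

```text
time: 15.97
tool_pos: [443.7, 42.5, 175.0]
tcp_rot: [180.0, 0.1, -22.7]
ft_force: [0.6, 0.2, 0.7]
finger_gap: -0.1
```

Call:
drive_tool([
  [[0, -35, 10], 0],
  [[0, -70, 20], 0],
  [[0, -105, 20], 0],
  [[0, -140, 20], 0],
  [[0, -175, 20], 0],
  [[0, -200, 20], 0],
  [[0, -220, 20], 0],
  [[0, -220, 20], 0],
])

```text
time: 16.63
tool_pos: [444.2, -180.8, 194.3]
tcp_rot: [179.9, -0.0, -22.9]
ft_force: [-0.2, -0.4, 0.1]
finger_gap: -0.3
```

```bash
python3 look.py 14
```

```text
16.7333 [ 444.41802803 -177.81463158  194.07081833] [-1.79978305e+02  3.88053773e-02 -2.28542056e+01] [-0.23495177 -0.21686909  0.41039452]
(array([555.38863191,  83.01933708]), (np.int32(282), np.int32(300), np.int32(190), np.int32(208)), array([281.4, 189.3, 300.9, 208.9], dtype=float32), 280, 299.8071280687582)
(array([553.46292995,  84.27094948]), (np.int32(277), np.int32(300), np.int32(206), np.int32(233)), array([276.2, 205.1, 300.1, 233.8], dtype=float32), 523, 554.8846314889379)
```

View pics/side14c.png

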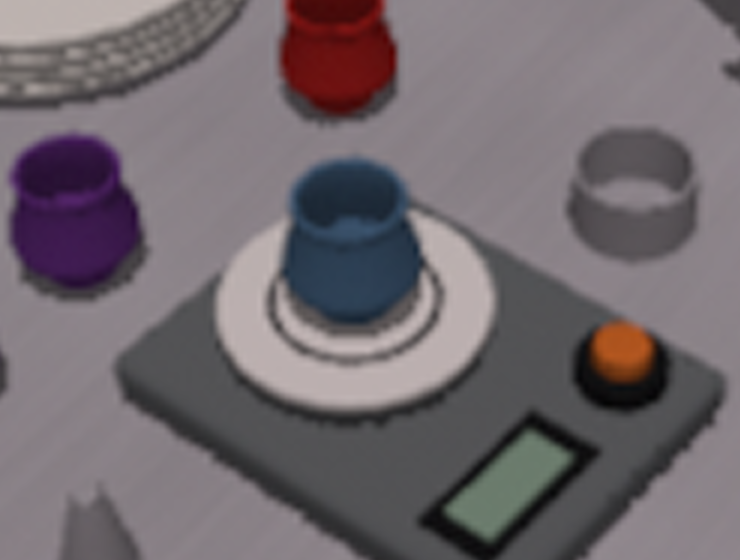

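View pics/top14c.png

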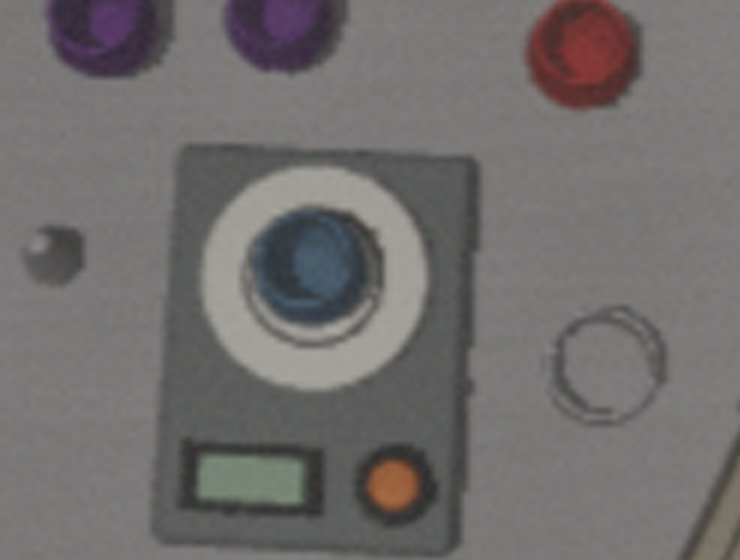

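```bash
python3 -c "
from bench import r
print(r.hand_in())"
```

```text
the job is handed in; nothing more can be done
None
```

I pushed the blue pot to the middle of the pan with the closed fingertips, using slow pushes at belly height. After backing off, I pressed the tare button to its stop and let it go. The job is handed in at about 17 s; the interface gives no verdict.

- **Pot position:** in the last pictures it stands upright and untouched at about (555, 83) from the top camera and (553, 84) from the side camera. The pan's centre is at about (554, 83), so the pot is within about 2 mm of it. An early rough fit of the pan's outline in the side view gave a centre about 4 mm away, which did not agree. I trusted the printed ring and the top view instead.
- **Tare button:** the force rose to about 3–4 N and then jumped to 17 N when the button bottomed out. Afterwards the button looks fully up again. First contact came about 15 mm lower than I had estimated, so I went down in small steps.
- **Other things:** the nozzle, cutter and look-alike pots are where they were in the last pictures. I did not check the spatula, cups and mug again, but the arm did not go down near them.

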